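# Start the injector's spring-loaded screw plug square with the lug key

## Robot

A 6-joint arm with a two-finger parallel gripper is mounted at the origin on a cart in front of the work surface, level with it; the furniture and walls round the work are solid. World frame = base frame: x ahead of the robot, y to its left, z up, the work surface at z = 0. Lengths are in mm, angles in rad, forces in N, time in s.
With the tool pointing down it reaches from about 275 to 875 mm from the base axis. Payload 12.5 kg.
Tool frame: the origin (TCP) lies midway between the tips of the shut fingers; the grasp point (between the pads) lies 19 mm behind it (bot.pinch_z is the z of the grasp point in the tool frame, in mm); z points along the fingers, y is the line along which they close (so a half turn about z gives the same grasp; the last joint's range is limited). The gripper opens to 85 mm and grips with 20 to 120 N. Pads are 22 mm wide; open, the fingers measure 114 mm over their backs; the gripper's body (76 mm by 85 mm) begins 54 mm behind the grasp point. The pads swing forward as they close: fully open they stand 13 mm farther back than shut.
Start: joints at [-1.354, 0.351, 1.652, -0, 1.139, -0.085], TCP at [163.501, -525.121, 231.29] pointing down, gripper open.
Joint ranges: [-2.75, 2.75], [-0.79, 2.1], [0.01, 2.65], [-1.57, 4.71], [0.07, 3.14], [-2.87, 2.87]. Speed limits (rad/s): [2.22, 2.22, 2.79, 3.14, 3.14, 3.14].

## Interface

Orientations are given as a unit quaternion [w, x, y, z].
In Python, from station import bot gives the robot as it stands.
- The arm moves only by the tool send_rows, never from a script. Its argument "plan" is a list of rows, each a list of 3 entries, a list of its own where there are three numbers: the turn, a rotation vector about the tool's x, y, z in rad, then the shift along the tool's x, y, z in m, then the closure in counts, from 0 (fully open) to 255 (shut). A call has exactly 10 rows; each row is the pose to reach, as a shift and turn from the pose commanded when the call began, along the tool's axes at that moment; what a row does not reach only later rows make up. A row lasts 1/12 s, in which the tool goes at most 41.7 mm and 7.16 degrees, less where a joint would pass 70% of its speed; a pose out of reach is approached as far as the arm can. A call with a gripper value outside its range is refused whole. The fingers move at their own pace and stop on an object; "squeeze" is the grip in N (left out, the last holds). Time passes only in rows, so rows that repeat a pose let the fingers close, or fill a call up. It gives the time, the measured TCP pose, the force and the opening at its end, in the units of the state.
- bot.observe(): the state, without advancing time (a new reading comes with each control period).
- bot.get_image(name): name is "side" or "top"; returns a dict with "img" (400x640x3 uint8, red, green, blue), "range_z" (400x640 float32, mm along the optical axis (not along the pixel's ray), 0 where there is no reading), "intrinsics" (3x3 intrinsics, pixels), "k1" (the pictures are not rectified: a ray, as slopes to the right and down, at radius r is drawn at 1 + k1 r^2 times it, then the intrinsics apply), "R" (3x3) and "t" (3): a world point X has camera coordinates R X + t. Camera axes: x right, y down, z forward; pixel columns grow to the right and rows downward; lengths in mm; the calibration is good to about 2 mm. A picture is of the moment at which its call begins.
- bot.job_done(): hands the job in, once; it reports no verdict.
The state is a dict: "time": time; "joint_positions": joint angles; "qd": joint speeds; "tau": joint torques, N m; "ee_pos": TCP position; "tcp_rot": TCP orientation; "wrist_force": force on the tool from outside, world axes, zero at the start; "wrist_torque": the same for the moment, N m; "opening": finger opening in mm.
Only numpy, scipy, OpenCV 4.12 (cv2) and the standard library are available. Lean on these libraries where they do the work, as an engineer would, in place of code of your own. Each camera call takes 0.05 s, during which the arm holds its last target. There are 200 camera calls.

## Task

Take the green T-handle lug key from its stand, set it square on the tilted axis of the slotted brass plug in the clamped injector and feel its lugs into the slots; turn the plug back (counter-clockwise) until it can be pressed in against its spring, then turn it clockwise until it is fully home and the thread holds it down. Work gently and keep the key square: do not lean on it or force it past a stop. Then lift the key off, stand it back in its stand and let go, and leave the other things on the bench where they are.

Things in the scene. Friction and masses are not known exactly. Their poses are not given: they have to be found in the camera images.
- key_grip (a point): Centre of the handle bar of the T-handle lug key (loose, 0.16-0.25 kg): green bar 90 x 16 x 18 mm along this point's x, z along the steel shank away from its working end. Below the bar a 12 mm shank, then a head 37 mm across whose underside is 85.5 mm below this point. It stands upright in its stand at first, 105.5 mm above the bench.
- key_lugs (a point): Point on the key's axis level with the ends of its two lugs, 91 mm below key_grip. The lugs lie on this point's x axis, under the bar's ends: 5 mm wide, 8.5 to 14.5 mm from the axis, 5.5 mm long. A centring pilot 11 mm across, bevelled, reaches 8 mm beyond the lugs. Same axes as key_grip.
- key: The whole key: origin on its axis at the pilot's tip, 99 mm below key_grip; same axes.
- holder: Dark base plate 124 x 92 mm with blue clamp, fixed to the bench; it carries the injector and plug. Origin under its centre, z up. The clamped injector leans 12 deg towards this body's -x. Plug and injector are spoilt if the key loads them with more than 50 N, squeeze of the lugs counted in: keep the push under 20 N and the twist under 0.3 N m.
- port (a point): Centre of the rim of the injector's open head (steel, 48 mm across, opening 39 mm), about 98 mm above the bench; z points out along the injector's axis, 12 deg from vertical. The plug sits in this opening. The thread is right-handed with two starts: looking down on the plug, clockwise screws it in.
- plug_face (a point): Centre of the plug's top face, z out along its axis; does NOT turn with the plug. Brass plug 34 mm across, chamfered 12.2 mm bore through, four slots at 90 deg, 8.2 mm wide, 5 mm deep, at an unknown angle. A spring (5 N, 11 N at home) holds the face 9.5 mm above the rim; home it is about 1 mm above. It can lean 3 deg on the spring. Turning it takes 0.12-0.2 N m.
- plug_seat (a joint): How far the plug is pressed in, m: 0 = up, 0.009 = bottom. At first its thread is 0.15-0.9 rad clockwise past the start and meets the crest after 1-3 mm; turned back past the start (stop 0.8 rad further) it can be pressed in. Once 5.5 mm in it catches when turned clockwise and is drawn in 2.9 mm per rad to a hard stop 1.2-1.9 rad on, at 0.0084. The key has 0.28 rad of play in the slots.
- stand_seat (a point): Centre of the ledge in the key's stand (black block 62 x 62 mm with light plate, 26 mm high, fixed), 20 mm above the bench, z up. The key's head rests on this ledge in a recess 40 mm across and 6 mm deep; lugs and pilot hang in a 32 mm hole, 16 mm deep. key_grip is then 85.5 mm above this point.
- vial_0: Small sample bottle with a blue cap, 32 mm across, 60 mm high, standing loose; origin under its centre. Leave it alone.
- oil_bottle: White oil bottle with a red spout, 49 mm across, 152 mm high, standing loose; origin under its centre. Leave it alone.
- connector_a: Black round connector, 62 x 21 x 22 mm, lying loose; origin under its centre. Leave it alone. Behind it, right, a fixed clamp stand rises 0.6 m, its arms filling x 0.60-0.75, y -0.13 to -0.45 m: keep the gripper clear of it.
- spacer_0: Ground steel spacer ring, 28 mm across, 10 mm high, lying loose near the bench's front edge; origin under its centre. Leave it alone.

How it is judged:
By the outcome, as a careful person would: the job done as asked, in the order asked, and still so for the second after the job is handed in, with the robot touching nothing.
It also fails if it takes over 72 s, if anything falls off the work surface, if the arm or the gripper's body presses on something with over 40 N, if the wrist force passes 120 N, or if a joint passes its speed limit or range.

## Working session

There is one attempt and no reset: what is moved stays moved. The work goes in short steps, Python scripts to look and compute and a tool call to move; the robot and the scene stay as the last step left them, time stands still between calls to the robot, and variables do not carry over. Pictures are saved under pics/ and viewed, on a budget of 10 in all, crops included, one or two more only if the job needs it, and the job is handed in when it is done.

Besides the shell and the picture viewer there is one more tool, called after "Call:" by a JSON object that holds its "name" and its "arguments". send_rows: Moves the arm, as the interface text tells. Its arguments: {"type":"object","properties":{"plan":{"type":"array","items":{"type":"array"}},"squeeze":{"type":"number"}},"required":["plan"]}

```bash
ls; mkdir -p pics
python3 - <<'E'
from station import bot
import cv2,numpy as np
print(bot.observe(), bot.pinch_z)
for n in ("side","top"):
    d=bot.get_image(n); np.savez(f"{n}0.npz",**d)
    cv2.imwrite(f"pics/{n}0.png",d["img"][:,:,::-1]); print(n,d["intrinsics"],d["k1"],d["R"],d["t"], -np.array(d["R"]).T@np.array(d["t"]))
E
```

```text
pics
{'time': 0.0, 'joint_positions': array([-1.35362663e+00,  3.51227925e-01,  1.65239046e+00, -2.72950694e-05,
        1.13912006e+00, -8.45991630e-02]), 'qd': array([-0.00027518, -0.00096547, -0.00062414,  0.0007504 ,  0.0008409 ,
        0.00049426]), 'tau': array([ 3.17792241e-03, -5.06098509e+01, -2.91400284e+01,  9.33417346e-05,
        4.46411606e-03, -1.80245945e-05]), 'ee_pos': array([ 163.41463709, -524.82730877,  230.77576285]), 'tcp_rot': array([-5.70815765e-04,  9.88637502e-01,  1.50318199e-01, -5.03117755e-05]), 'wrist_force': array([ 0.02234514, -0.09425127,  0.25830994]), 'wrist_torque': array([-0.02338453, -0.03373685, -0.0674452 ]), 'opening': 85.4243861648947} -18.700000000000003
side [[492.20938054   0.         320.99019385]
 [  0.         492.20938054 199.39610056]
 [  0.           0.           1.        ]] -0.05141701223217277 [[ 0.87453712 -0.48433065 -0.02467087]
 [-0.24130012 -0.39045096 -0.88843812]
 [ 0.42066505  0.7829252  -0.45833291]] [-496.43173793  173.32205698  875.65149247] [ 107.61463911 -858.3329605   543.078411  ]
top [[432.32332566   0.         315.83659859]
 [  0.         432.32332566 201.47320458]
 [  0.           0.           1.        ]] -0.06506387521095068 [[ 3.21301758e-03 -9.99897753e-01 -1.39341620e-02]
 [-9.86330753e-01 -8.73182266e-04 -1.64775253e-01]
 [ 1.64746238e-01  1.42731183e-02 -9.86232708e-01]] [-30.47512412 542.40487737 983.24855855] [ 373.10202741  -44.03241277 1058.66214433]
```

View pics/side0.png

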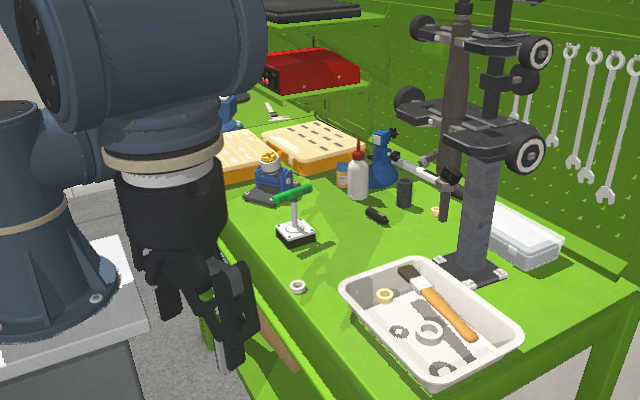

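View pics/top0.png

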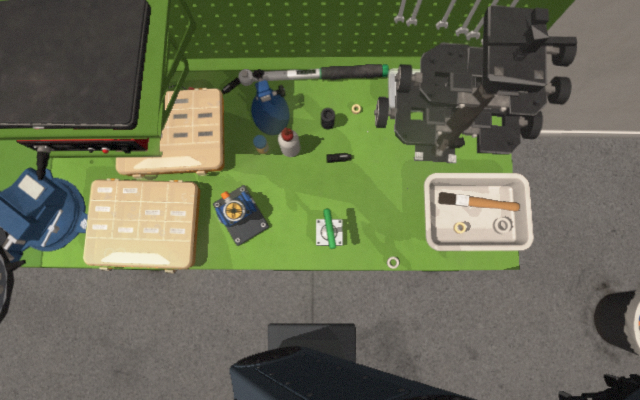

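The side view shows the key bar at about (295,192), its stand at (295,233) and the injector at (270,160). In the top view the bar runs (327,210)-(333,247), the plug is at (235,210) and the holder plate is around (242,215). Next I'll measure these.

```bash
cat > h.py <<'E'
import numpy as np,cv2
from scipy.spatial.transform import Rotation as Ro
def rays(d,px):
    K=d["intrinsics"];D=np.array([float(d["k1"]),0,0,0,0])
    p=cv2.undistortPoints(np.float64(px).reshape(-1,1,2),K,D).reshape(-1,2)
    return np.c_[p,np.ones(len(p))]
def cloud(d):
    v,u=np.mgrid[:400,:640]; r=rays(d,np.c_[u.ravel(),v.ravel()])
    X=(r*d["range_z"].ravel()[:,None]-d["t"])@d["R"]
    X[d["range_z"].ravel()==0]=np.nan
    return X.reshape(400,640,3)
def proj(d,X):
    c=np.atleast_2d(X)@np.array(d["R"]).T+d["t"]
    return cv2.projectPoints(c,np.zeros(3),np.zeros(3),d["intrinsics"],np.array([float(d["k1"]),0,0,0,0]))[0].reshape(-1,2)
def onplane(d,px,z):
    w=rays(d,px)@d["R"]; C=-np.array(d["R"]).T@d["t"]
    return C+w*((z-C[2])/w[:,2])[:,None]
def tri(d1,p1,d2,p2):
    A=[];b=[]
    for d,p in((d1,p1),(d2,p2)):
        w=(rays(d,[p])@d["R"])[0];w/=np.linalg.norm(w);P=np.eye(3)-np.outer(w,w)
        A.append(P);b.append(P@(-np.array(d["R"]).T@d["t"]))
    return np.linalg.solve(sum(A),sum(b))
def robot(s):
    q=s["tcp_rot"];return Ro.from_quat([q[1],q[2],q[3],q[0]])
E
python3 - <<'E'
from h import *
T=dict(np.load("top0.npz"));S=dict(np.load("side0.npz"))
for n,d,box in(("top",T,(200,190,360,260)),("side",S,(235,140,330,255))):
    X=cloud(d);hsv=cv2.cvtColor(d["img"],cv2.COLOR_RGB2HSV)
    m=np.zeros((400,640),bool);m[box[1]:box[3],box[0]:box[2]]=1
    z=X[...,2]
    H=hsv[...,0].astype(int);Sa=hsv[...,1];V=hsv[...,2]
    bar=m&(H>60)&(H<85)&(Sa>120)&(z>80)
    p=X[bar];print(n,"bar",bar.sum(),p.mean(0).round(1),cv2.minAreaRect(p[:,:2].astype(np.float32)),np.percentile(p[:,2],[5,50,95]).round(1))
    br=m&(H>12)&(H<32)&(Sa>90)&(z>60)
    p=X[br];v,u=np.nonzero(br);print("brass",br.sum(),p.mean(0).round(1),cv2.minAreaRect(p[:,:2].astype(np.float32)),np.percentile(p[:,2],[5,50,95]).round(1),u.mean(),v.mean())
    # light plate of stand
    st=m&(Sa<50)&(V>130)&(z>15)&(z<40);p=X[st];print("standplate",st.sum(),cv2.minAreaRect(p[:,:2].astype(np.float32)),np.median(p[:,2]))
    ho=m&(z>5)&(z<40)&(V<110)&(X[...,1]>50);p=X[ho]
    if len(p)>5: print("holder",ho.sum(),cv2.minAreaRect(p[:,:2].astype(np.float32)),np.percentile(p[:,2],[5,50,95]))
print(T["img"].shape)
a=cv2.resize(T["img"][185:265,190:350,::-1],None,fx=5,fy=5,interpolation=2)
b=cv2.resize(S["img"][140:250,230:340,::-1],None,fx=3.6,fy=3.6,interpolation=2)
c=np.zeros((400+396,800,3),np.uint8);c[:400]=a;c[400:,:396]=b
cv2.imwrite("pics/crop0.png",cv2.resize(c,(600,597)))
E
```

```text
top bar 213 [472.6 -59.8 113.9] ((472.2142333984375, -59.822425842285156), (85.59657287597656, 12.683043479919434), 9.1304349899292) [111.2 114.  116.5]
brass 217 [516.9 157.8 100.2] ((527.4854736328125, 161.6566162109375), (66.24764251708984, 34.869590759277344), 18.284503936767578) [ 84.1 102.6 109.3] 232.41013824884791 208.53917050691246
standplate 484 ((509.10784912109375, 64.26991271972656), (310.66748046875, 128.1530303955078), 88.46640014648438) 25.56795377968163
holder 917 ((494.6948547363281, 188.69091796875), (124.8810043334961, 166.51573181152344), 31.906511306762695) [10.5979598  14.36293631 18.36361882]
side bar 315 [466.  -66.5 111.2] ((472.09967041015625, -62.85575485229492), (89.47856140136719, 16.80133628845215), 9.47761058807373) [103.  112.4 116.4]
brass 162 [519.6 154.8 102.2] ((529.4417724609375, 156.57415771484375), (66.6060562133789, 39.53731918334961), 10.8302001953125) [ 91.  103.1 110.6] 270.61728395061726 155.96296296296296
standplate 546 ((491.4234924316406, 85.02571105957031), (367.8146057128906, 128.8399658203125), 72.03854370117188) 27.25309248615858
holder 495 ((514.1425170898438, 154.228759765625), (126.93486785888672, 91.93002319335938), 32.75669860839844) [ 8.38033904 16.22958107 32.58605453]
(400, 640, 3)
```

View pics/crop0.png

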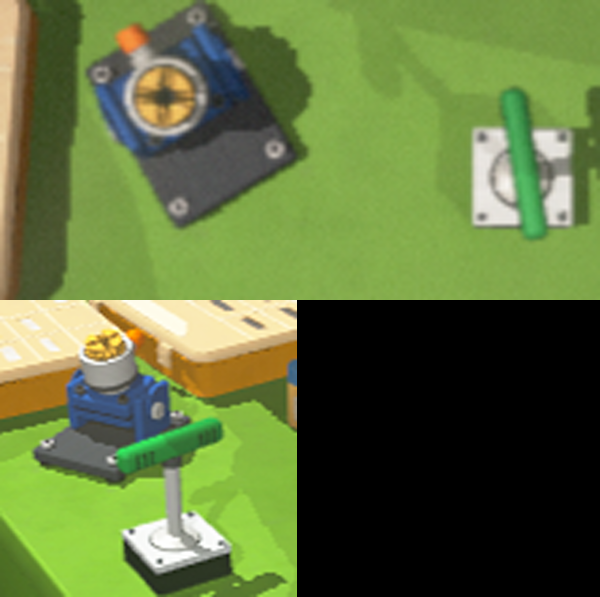

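The crop shows the plug's slots as a cross roughly along the image axes, the holder's long axis running top-left to bottom-right, and the orange fitting beside the head. Next I'll fit the axis tilt and the centres.

Run:
```python
from h import *
T=dict(np.load("top0.npz"));S=dict(np.load("side0.npz"))
cr=lambda L:[(190+x/3.75,185+y/3.75) for x,y in L]
print("stand",onplane(T,cr([(474,129),(572,128),(473,226),(573,227)]),26).mean(0))
c=onplane(T,cr([(104,73),(197,17),(180,206),(276,150)]),13);print("holder screws",c,c.mean(0))
for n,d,pc in(("top",T,(233.5,210.3)),("side",S,(269.5,157))):
    X=cloud(d);hsv=cv2.cvtColor(d["img"],cv2.COLOR_RGB2HSV).astype(int)
    v,u=np.mgrid[:400,:640];m=np.hypot(u-pc[0],v-pc[1])<16
    br=m&(hsv[...,0]>17)&(hsv[...,0]<32)&(hsv[...,1]>100)&(X[...,2]>85)
    cnt=cv2.connectedComponentsWithStats(br.astype(np.uint8))
    hull=cv2.convexHull(np.argwhere(br)[:,::-1].astype(np.int32))
    e=cv2.fitEllipse(hull);print(n,br.sum(),"ellipse",e)
    p=X[br]
    for k in range(4):
        A=np.c_[p[:,:2]-p[:,:2].mean(0),np.ones(len(p))];co=np.linalg.lstsq(A,p[:,2],rcond=None)[0];r=p[:,2]-A@co
        p=p[np.abs(r)<max(1.5,2*r.std())]
    print("plane",co,len(p),r.std(),p.mean(0),"tilt deg",np.degrees(np.arctan(np.hypot(*co[:2]))),"lean az",np.degrees(np.arctan2(-co[1],-co[0])))
    g=m&(hsv[...,1]<60)&(X[...,2]>85)&(X[...,2]<112)
    p=X[g];print("rim",g.sum())
    for k in range(4):
        A=np.c_[p[:,:2]-p[:,:2].mean(0),np.ones(len(p))];co=np.linalg.lstsq(A,p[:,2],rcond=None)[0];r=p[:,2]-A@co
        p=p[np.abs(r)<max(1.5,2*r.std())]
    print("plane",co,len(p),r.std(),p.mean(0),"tilt deg",np.degrees(np.arctan(np.hypot(*co[:2]))),"lean az",np.degrees(np.arctan2(-co[1],-co[0])), cv2.minEnclosingCircle(p[:,:2].astype(np.float32)))
```

```text
stand [470.89036402 -61.94694952  26.        ]
holder screws [[540.07784456 213.00835223  13.        ]
 [577.57071839 152.61019553  13.        ]
 [452.89615569 159.87657332  13.        ]
 [489.52757923  98.24079603  13.        ]] [515.01807447 155.93397928  13.        ]
top 175 ellipse ((233.2166290283203, 210.30104064941406), (15.123587608337402, 15.9496431350708), 179.79188537597656)
plane [  0.15567267   0.1203013  104.44950082] 150 3.0044202206850077 [512.54207586 154.6178483  104.57517996] tilt deg 11.130185649370793 lean az -142.30373619694967
rim 155
plane [3.36673895e-02 5.43876295e-02 9.58432915e+01] 148 3.7418983273890407 [517.80015647 157.54110436  95.93784011] tilt deg 3.6599322162650068 lean az -121.75860955246156 ((518.04150390625, 157.8227081298828), 29.126707077026367)
side 134 ellipse ((271.38031005859375, 155.8092498779297), (10.579846382141113, 23.57889175415039), 81.42354583740234)
plane [-1.07093564e-02  7.63037282e-02  1.04424805e+02] 127 4.046124387809251 [513.64032411 151.15957085 104.35812642] tilt deg 4.406025866587425 lean az -82.01062813585874
rim 122
plane [ 0.20971156  0.30308055 93.44043809] 107 3.364162857519876 [511.94516882 139.69663292  93.45987309] tilt deg 20.231888149434894 lean az -124.68065509258354 ((513.719482421875, 152.20298767089844), 24.262956619262695)
```

```bash
cat >> h.py <<'E'
AZ=np.radians(31.4)
AX=np.array([-np.sin(np.radians(12))*np.cos(AZ),-np.sin(np.radians(12))*np.sin(AZ),np.cos(np.radians(12))])
def tool(axis,yaz):
    "tool with z=-axis, y as near as can be to azimuth yaz (deg)"
    z=-np.array(axis)/np.linalg.norm(axis);y=np.array([np.cos(np.radians(yaz)),np.sin(np.radians(yaz)),0])
    y-=z*(y@z);y/=np.linalg.norm(y);return Ro.from_matrix(np.c_[np.cross(y,z),y,z])
def delta(s,p,R):
    R0=robot(s);print("turn",(R0.inv()*R).as_rotvec().round(4),"shift",(R0.inv().apply(np.array(p)-s["ee_pos"])/1000).round(4))
def st(s):
    print("t",s["time"],"p",s["ee_pos"].round(1),"F",s["wrist_force"].round(2),"M",s["wrist_torque"].round(3),"op",round(s["opening"],1),"q",s["joint_positions"].round(2))
    R=robot(s).as_matrix();print("-z",(-R[:,2]).round(4),"yaz",round(np.degrees(np.arctan2(R[1,1],R[0,1])),2))
E
python3 - <<'E'
from h import *
from station import bot
s=bot.observe();st(s)
delta(s,(471.8,-61.5,150),tool((0,0,1),-80.7))
T=dict(np.load("top0.npz"));S=dict(np.load("side0.npz"))
print("plug top@107.3",onplane(T,[(233.3,210.3)],107.3),"side",onplane(S,[(271.0,155.8)],107.3),"tri",tri(T,(233.3,210.3),S,(271.,155.8)))
hsv=cv2.cvtColor(T["img"],cv2.COLOR_RGB2HSV).astype(int)
v,u=np.mgrid[:400,:640]
P=onplane(T,np.c_[u.ravel(),v.ravel()],107.3).reshape(400,640,3)-onplane(T,[(233.3,210.3)],107.3)[0]
r=np.hypot(P[...,0],P[...,1]);m=(r>8)&(r<15)
V=T["img"][...,0].astype(float)[m];a=np.degrees(np.arctan2(P[...,1],P[...,0]))[m]%90
for k in range(0,90,10):
    w=(a>=k)&(a<k+10);print(k,V[w].mean().round(0),end="; ")
# dark centroid: 4-fold phase
ph=np.angle(np.sum((V.max()-V)*np.exp(4j*np.radians(a))))/4;print("slot az mod 90",np.degrees(ph))
E
```

```text
t 0.1 p [ 163.4 -524.9  230.8] F [-0.54  0.11  0.38] M [-0.042 -0.025 -0.015] op 85.5 q [-1.35  0.35  1.65  0.    1.14 -0.08]
-z [ 2.e-04 -1.e-03  1.e+00] yaz -72.71
turn [-0.001  -0.      0.1395] shift [ 0.4321 -0.3507  0.0812]
plug top@107.3 [[511.8579015  154.16688989 107.3       ]] side [[515.76384631 143.42365951 107.3       ]] tri [515.97126339 153.76890991 103.13825664]
0 154.0; 10 177.0; 20 204.0; 30 231.0; 40 234.0; 50 225.0; 60 194.0; 70 167.0; 80 150.0; slot az mod 90 -1.7022709865015495
```

Call:
{"name": "send_rows", "arguments": {"plan": [[[0,0,0.02],[0.03,-0.025,0.004],0],[[0,0,0.04],[0.06,-0.049,0.01],0],[[0,0,0.06],[0.09,-0.073,0.015],0],[[0,0,0.08],[0.12,-0.098,0.02],0],[[0,0,0.1],[0.15,-0.122,0.026],0],[[0,0,0.12],[0.18,-0.146,0.032],0],[[0,0,0.139],[0.21,-0.17,0.036],0],[[0,0,0.139],[0.24,-0.195,0.04],0],[[0,0,0.139],[0.27,-0.219,0.044],0],[[0,0,0.139],[0.3,-0.243,0.048],0]], "squeeze": 40}}

```text
time: 0.93
ee_pos: [378.3, -202.1, 183.1]
tcp_rot: [-0.0, 0.997, 0.081, -0.0]
wrist_force: [0.3, -0.9, -0.7]
opening: 85.7
```

Call:
{"name": "send_rows", "arguments": {"plan": [[[0,0,0],[0.02,-0.016,0.005],0],[[0,0,0],[0.045,-0.036,0.01],0],[[0,0,0],[0.07,-0.056,0.016],0],[[0,0,0],[0.095,-0.076,0.022],0],[[0,0,0],[0.115,-0.094,0.028],0],[[0,0,0],[0.132,-0.1075,0.033],0],[[0,0,0],[0.132,-0.1075,0.033],0],[[0,0,0],[0.132,-0.1075,0.033],0],[[0,0,0],[0.132,-0.1075,0.033],0],[[0,0,0],[0.132,-0.1075,0.033],0]]}}

```text
time: 1.77
ee_pos: [490.1, -77.1, 150.5]
tcp_rot: [0.0, 0.997, 0.081, -0.0]
wrist_force: [-0.2, 0.3, 0.1]
opening: 85.3
```

Run:
```python
from h import *
from station import bot
st(bot.observe())
for n in("top","side"):
    d=bot.get_image(n);np.savez(f"{n}1.npz",**d)
    if n=="side": cv2.imwrite("pics/side1.png",cv2.resize(d["img"][80:280,200:400,::-1],None,fx=3,fy=3))
s=bot.observe();delta(s,(471.8,-61.5,86.8),tool((0,0,1),-80.7))
```

```text
t 1.7667 p [490.1 -77.1 150.5] F [-0.23  0.3   0.14] M [ 0.038  0.023 -0.053] op 85.3 q [-0.25  0.36  1.87 -0.    0.91  1.16]
-z [0.e+00 1.e-04 1.e+00] yaz -80.72
turn [ 0.0001 -0.0002 -0.0007] shift [-0.0157 -0.0184  0.0638]
```

View pics/side1.png

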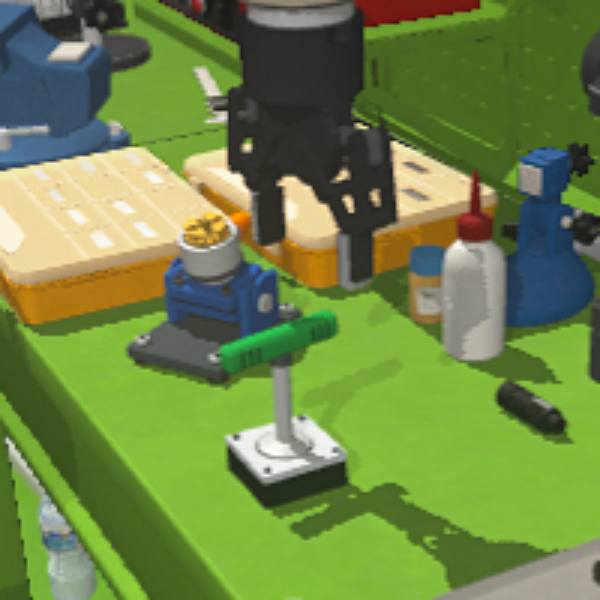

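The gripper hovers about 24 mm behind the key, with fingertips at crop (268,240) and (357,285). The second call's axes had already turned, which explains the offset. I'll correct it sideways first, then go down.

Call:
{"name": "send_rows", "arguments": {"plan": [[[0,0,0],[-0.008,-0.009,0],0],[[0,0,0],[-0.0157,-0.0184,0],0],[[0,0,0],[-0.0157,-0.0184,0.01],0],[[0,0,0],[-0.0157,-0.0184,0.025],0],[[0,0,0],[-0.0157,-0.0184,0.04],0],[[0,0,0],[-0.0157,-0.0184,0.055],0],[[0,0,0],[-0.0157,-0.0184,0.0635],0],[[0,0,0],[-0.0157,-0.0184,0.0635],0],[[0,0,0],[-0.0157,-0.0184,0.0635],100],[[0,0,0],[-0.0157,-0.0184,0.0635],150]]}}

```text
time: 2.7
ee_pos: [472.5, -61.0, 87.3]
tcp_rot: [0.0, 0.997, 0.081, 0.0]
wrist_force: [-0.2, 0.4, 0.1]
opening: 64.0
```

Run:
```python
from h import *
from station import bot
st(bot.observe())
for n in("top","side"):
    d=bot.get_image(n);np.savez(f"{n}2.npz",**d)
    c=cv2.resize(d["img"][150:250,240:340,::-1] if n=="side" else d["img"][180:260,270:370,::-1],None,fx=4,fy=4)
    if n=="top": a=c
cv2.imwrite("pics/grasp.png",np.vstack([a,c]) if 0 else np.hstack([np.pad(a,((0,80),(0,0),(0,0))),c]))
```

```text
t 2.7 p [472.5 -61.   87.3] F [-0.23  0.4   0.08] M [-0.037 -0.041 -0.025] op 64.0 q [-0.23  0.44  1.96  0.    0.75  1.18]
-z [-9.e-04  2.e-04  1.e+00] yaz -80.67
```

View pics/grasp.png

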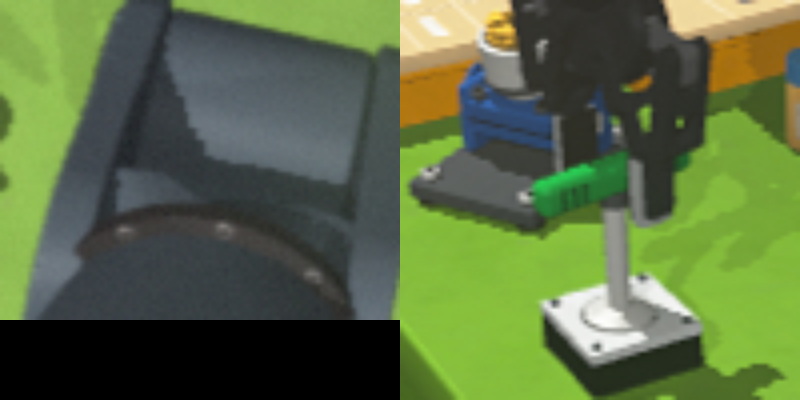

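The fingers straddle the bar near its middle and the shank hangs free, so I'll close.

Call:
{"name": "send_rows", "arguments": {"plan": [[[0,0,0],[0,0,0],170],[[0,0,0],[0,0,0],180],[[0,0,0],[0,0,0],190],[[0,0,0],[0,0,0],200],[[0,0,0],[0,0,0],210],[[0,0,0],[0,0,0],220],[[0,0,0],[0,0,0],230],[[0,0,0],[0,0,0],240],[[0,0,0],[0,0,0],250],[[0,0,0],[0,0,0],255]], "squeeze": 60}}

```text
time: 3.63
ee_pos: [472.2, -60.8, 87.0]
tcp_rot: [0.0, 0.997, 0.081, 0.0]
wrist_force: [-1.2, 1.0, 5.9]
opening: 15.0
```

Run:
```python
from h import *
from station import bot
st(bot.observe())
```

```text
t 3.6333 p [472.2 -60.8  87. ] F [-1.24  0.98  5.9 ] M [ 0.137  0.222 -0.055] op 15.0 q [-0.23  0.44  1.96  0.    0.75  1.18]
-z [-3.e-04  0.e+00  1.e+00] yaz -80.67
```

Call:
{"name": "send_rows", "arguments": {"plan": [[[0,0,0],[0,0,-0.003],255],[[0,0,0],[0,0,-0.008],255],[[0,0,0],[0,0,-0.014],255],[[0,0,0],[0,0,-0.02],255],[[0,0,0],[0,0,-0.03],255],[[0,0,0],[0,0,-0.05],255],[[0,0,0],[0,0,-0.08],255],[[0,0,0],[0,0,-0.11],255],[[0,0,0],[0,0,-0.14],255],[[0,0,0],[0,0,-0.14],255]]}}

```text
time: 4.47
ee_pos: [474.3, -61.3, 232.9]
tcp_rot: [0.001, 0.997, 0.081, 0.004]
wrist_force: [2.2, -0.8, -1.4]
opening: 15.2
```

Run:
```python
from h import *
from station import bot
s=bot.observe();st(s)
# plug axis: grip point 120 mm above face along axis (lugs 29 above face)
P=np.array([512.5,153.5,107.3])
R=tool(AX,-1.7)
pin=P+AX*(91+40); tcp=pin-AX*18.7
print(tcp);delta(s,tcp,R)
```

```text
t 4.4667 p [474.3 -61.3 232.9] F [ 2.17 -0.82 -1.39] M [-0.058 -0.086  0.015] op 15.2 q [-0.23  0.21  1.83 -0.    1.08  1.18]
-z [-0.0089  0.0021  1.    ] yaz -80.67
[492.57088382 141.33521553 217.14597556]
turn [-0.0581  0.2119 -1.3624] shift [ 0.0508 -0.1971  0.0155]
```

Call:
{"name": "send_rows", "arguments": {"plan": [[[-0.005,0.018,-0.11],[0.005,-0.02,0],255],[[-0.01,0.036,-0.22],[0.01,-0.04,0],255],[[-0.014,0.054,-0.33],[0.015,-0.06,0],255],[[-0.019,0.071,-0.44],[0.02,-0.08,0],255],[[-0.024,0.089,-0.55],[0.025,-0.1,0],255],[[-0.028,0.107,-0.66],[0.03,-0.12,0],255],[[-0.033,0.125,-0.77],[0.035,-0.14,0],255],[[-0.038,0.142,-0.88],[0.04,-0.16,0],255],[[-0.042,0.16,-0.99],[0.045,-0.18,0],255],[[-0.047,0.178,-1.1],[0.05,-0.197,0],255]]}}

```text
time: 5.3
ee_pos: [489.0, 142.9, 226.9]
tcp_rot: [0.015, 0.802, 0.592, 0.086]
wrist_force: [-0.5, 0.1, -2.7]
opening: 14.8
```

Run:
```python
from h import *
from station import bot
s=bot.observe();st(s)
P=np.array([512.5,153.5,107.3])
delta(s,P+AX*(91+40-18.7),tool(AX,-1.7))
```

```text
t 5.3 p [489.  142.9 226.9] F [-0.5   0.07 -2.74] M [-0.052  0.091  0.009] op 14.8 q [0.17 0.2  1.87 0.06 0.9  0.43]
-z [-0.1564 -0.0775  0.9847] yaz -17.59
turn [-0.0161  0.0344 -0.2578] shift [-0.0016  0.0026  0.01  ]
```

Call:
{"name": "send_rows", "arguments": {"plan": [[[-0.006,0.013,-0.1],[-0.0005,0.001,0.003],255],[[-0.012,0.026,-0.2],[-0.001,0.002,0.006],255],[[-0.016,0.034,-0.258],[-0.0016,0.0026,0.01],255],[[-0.016,0.034,-0.258],[-0.0016,0.0026,0.01],255],[[-0.016,0.034,-0.258],[-0.0016,0.0026,0.01],255],[[-0.016,0.034,-0.258],[-0.0016,0.0026,0.01],255],[[-0.016,0.034,-0.258],[-0.0016,0.0026,0.01],255],[[-0.016,0.034,-0.258],[-0.0016,0.0026,0.01],255],[[-0.016,0.034,-0.258],[-0.0016,0.0026,0.01],255],[[-0.016,0.034,-0.258],[-0.0016,0.0026,0.01],255]]}}

```text
time: 6.13
ee_pos: [493.1, 140.1, 217.2]
tcp_rot: [0.023, 0.719, 0.687, 0.102]
wrist_force: [0.0, -1.1, -2.1]
opening: 14.6
```

Run:
```python
from h import *
from station import bot
s=bot.observe();st(s)
P=np.array([512.5,153.5,107.3])
delta(s,P+AX*(91+40-18.7),tool(AX,-1.7))
R=robot(s); tcp=s["ee_pos"]; a=-R.as_matrix()[:,2]
im=[]
for n in("top","side"):
    d=bot.get_image(n);np.savez(f"{n}3.npz",**d)
    for p in (tcp+a*18.7, tcp+a*(18.7-91),tcp+a*(18.7-99),P): print(n,proj(d,p).round(1))
    x0,y0=(190,160) if n=="top" else (220,90)
    c=d["img"][y0:y0+100,x0:x0+100,::-1]
    im.append(cv2.resize(c,None,fx=4 if n=="top" else 4,fy=4))
cv2.imwrite("pics/hover.png",np.hstack(im))
```

```text
t 6.1333 p [493.1 140.1 217.2] F [ 0.02 -1.08 -2.09] M [-0.101  0.174  0.057] op 14.6 q [0.14 0.21 1.9  0.11 0.84 0.13]
-z [-0.1774 -0.1069  0.9783] yaz -3.21
turn [-0.      0.0014 -0.0059] shift [ 0.0012 -0.0006  0.0001]
top [[227.8 212. ]]
top [[232.5 210.4]]
top [[232.8 210.3]]
top [[233.6 210. ]]
side [[257.1 105. ]]
side [[265.1 140.4]]
side [[265.8 143.3]]
side [[268.  154.7]]
```

View pics/hover.png

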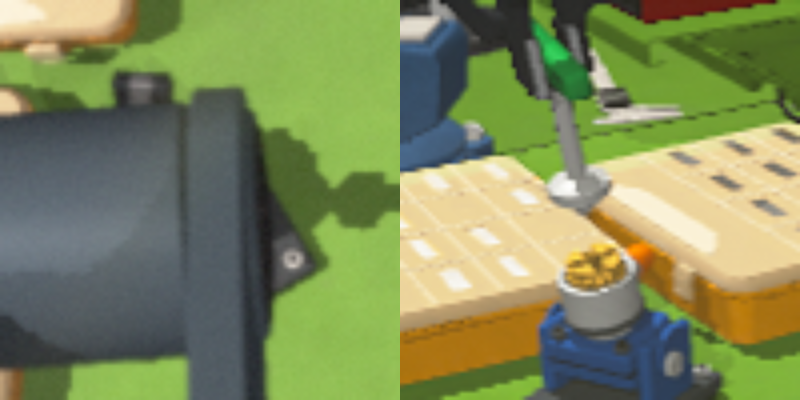

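The side view shows the key head at px (265,136.7), close to the predicted (265,138). The plug face is at about (269,154.7) against the predicted (268,154.7). The arm hides the plug from above. I'll measure the widths numerically.

Run:
```python
from h import *
from station import bot
s=bot.observe();R=robot(s).as_matrix();a=-R[:,2];pin=s["ee_pos"]+a*18.7
d=dict(np.load("side3.npz"));I=d["img"];hsv=cv2.cvtColor(I,cv2.COLOR_RGB2HSV).astype(int);X=cloud(d)
H,Sa,V=hsv[...,0],hsv[...,1],hsv[...,2]
v,u=np.mgrid[:400,:640]
def runs(m,r0,r1,lab):
    print(lab,[(r,int(u[r][m[r]].min()),int(u[r][m[r]].max()),m[r].sum()) for r in range(r0,r1) if m[r].any()])
br=(H>17)&(H<32)&(Sa>110)&(np.abs(u-269)<14)&(np.abs(v-156)<10)&(np.abs(X[...,1]-150)<35)&(X[...,2]>88)
runs(br,146,168,"brass")
gr=(Sa<45)&(np.abs(u-270)<16)&(v>150)&(v<176)&(X[...,2]>60)&(X[...,1]<185)
runs(gr,155,176,"steel")
k=(Sa<60)&(V>70)&(np.abs(u-264)<14)&(v>112)&(v<146)&(X[...,2]>100)&(X[...,1]<185)
runs(k,112,146,"key")
b=(H>60)&(H<85)&(Sa>110)&(v<118)&(v>90)&(abs(u-262)<20)&(X[...,2]>150)
runs(b,92,118,"bar")
# predictions
P=np.array([512.5,153.5,107.3])
for nm,c,r in(("face",P,17),("rim",P-9.5*AX,24),("head under",pin-85.5*a,18.5),("shank40",pin-40*a,6),("shank60",pin-60*a,6)):
    e1=np.cross(a,[1,0,0]);e1/=np.linalg.norm(e1);e2=np.cross(a,e1);t=np.linspace(0,2*np.pi,60)
    q=proj(d,c+r*(np.cos(t)[:,None]*e1+np.sin(t)[:,None]*e2));print(nm,"u",q[:,0].min().round(1),q[:,0].max().round(1),"v",q[:,1].min().round(1),q[:,1].max().round(1))
xb=R[:,0]
print("bar ends",proj(d,np.array([pin+45*xb,pin-45*xb])).round(1))
```

```text
brass [(151, 268, 273, np.int64(6)), (152, 268, 279, np.int64(8)), (153, 263, 274, np.int64(12)), (154, 262, 274, np.int64(13)), (155, 262, 275, np.int64(14)), (156, 262, 275, np.int64(14)), (157, 262, 275, np.int64(14)), (158, 262, 275, np.int64(14)), (159, 261, 275, np.int64(15)), (160, 262, 273, np.int64(12)), (161, 263, 270, np.int64(8))]
steel [(155, 276, 278, np.int64(3)), (156, 277, 279, np.int64(3)), (157, 260, 279, np.int64(4)), (158, 260, 278, np.int64(3)), (159, 260, 278, np.int64(4)), (160, 260, 278, np.int64(6)), (161, 260, 278, np.int64(9)), (162, 260, 278, np.int64(14)), (163, 261, 279, np.int64(19)), (164, 261, 279, np.int64(19)), (165, 261, 280, np.int64(20)), (166, 261, 280, np.int64(20)), (167, 261, 281, np.int64(21)), (168, 261, 280, np.int64(20)), (169, 262, 279, np.int64(18)), (170, 262, 278, np.int64(17)), (171, 262, 277, np.int64(16)), (172, 258, 277, np.int64(17)), (173, 258, 274, np.int64(12)), (175, 276, 276, np.int64(1))]
key [(113, 254, 259, np.int64(6)), (114, 254, 261, np.int64(7)), (115, 258, 262, np.int64(5)), (116, 258, 262, np.int64(5)), (117, 258, 
[... 927 characters left out ...]
, (99, 254, 257, np.int64(4)), (100, 255, 259, np.int64(5)), (101, 255, 260, np.int64(6)), (102, 255, 261, np.int64(7)), (103, 255, 262, np.int64(8)), (104, 256, 262, np.int64(6)), (105, 256, 263, np.int64(8)), (106, 256, 265, np.int64(10)), (107, 257, 266, np.int64(10)), (108, 257, 266, np.int64(10)), (109, 257, 266, np.int64(10)), (110, 258, 266, np.int64(9)), (111, 259, 267, np.int64(9)), (112, 260, 267, np.int64(8)), (113, 261, 267, np.int64(7)), (114, 262, 265, np.int64(3))]
face u 260.9 275.1 v 150.8 158.7
rim u 258.8 278.7 v 152.5 163.8
head under u 256.7 272.6 v 134.2 142.6
shank40 u 258.1 263.3 v 119.7 122.3
shank60 u 259.9 265.1 v 127.4 130.1
bar ends [[250.1  98.1]
 [264.6 112.5]]
```

Call:
{"name": "send_rows", "arguments": {"plan": [[[0,0.001,-0.006],[0.0012,-0.0006,0.003],255],[[0,0.001,-0.012],[0.0012,-0.0006,0.007],255],[[0,0.001,-0.018],[0.0012,-0.0006,0.012],255],[[0,0.001,-0.024],[0.0012,-0.0006,0.017],255],[[0,0.001,-0.024],[0.0012,-0.0006,0.022],255],[[0,0.001,-0.024],[0.0012,-0.0006,0.026],255],[[0,0.001,-0.024],[0.0012,-0.0006,0.029],255],[[0,0.001,-0.024],[0.0012,-0.0006,0.03],255],[[0,0.001,-0.024],[0.0012,-0.0006,0.03],255],[[0,0.001,-0.024],[0.0012,-0.0006,0.03],255]]}}

```text
time: 7.07
ee_pos: [497.9, 144.5, 187.8]
tcp_rot: [0.024, 0.711, 0.696, 0.102]
wrist_force: [-0.5, 0.5, -2.0]
opening: 15.1
```

```bash
cat > look.py <<'E'
from h import *
from station import bot
import sys
P=np.array([512.5,153.5,107.3])
s=bot.observe();st(s);R=robot(s).as_matrix();a=-R[:,2];lug=s["ee_pos"]+a*(18.7-91)
F=[];M=[]
e=lug-P
F=s["wrist_force"];M=s["wrist_torque"]
print("lugs above face",round(e@AX,2),"off in tool xy",(R.T@e)[:2].round(2),"F tool",(R.T@F).round(2),"M tool",(R.T@M).round(3),"axis err",np.degrees(np.arccos(min(1,a@AX))).round(2))
if len(sys.argv)>1:
    d=bot.get_image("side");np.savez("side_l.npz",**d)
    cv2.imwrite(sys.argv[1],cv2.resize(d["img"][90:190,220:320,::-1],None,fx=5,fy=5,interpolation=cv2.INTER_CUBIC))
E
python3 look.py pics/near.png
```

```text
t 7.0667 p [497.9 144.5 187.8] F [-0.51  0.54 -2.01] M [-0.114  0.17   0.034] op 15.1 q [0.15 0.26 1.91 0.11 0.78 0.1 ]
-z [-0.1774 -0.108   0.9782] yaz -1.8
lugs above face 10.04 off in tool xy [-0.08 -0.03] F tool [ 0.3  -0.87  1.94] M tool [ 0.172 -0.112 -0.035] axis err 0.02
```

View pics/near.png

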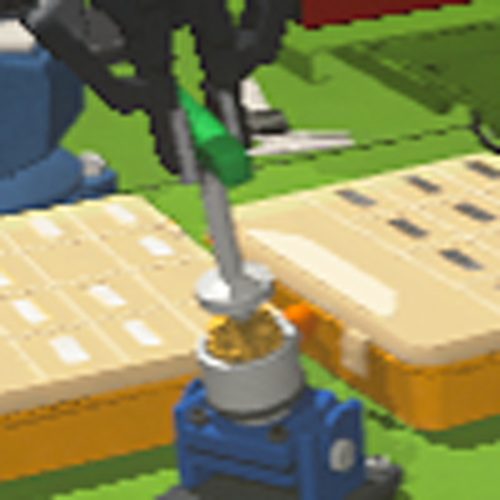

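The head sits just above the plug and centred within about 1 mm (head at crop x 235, plug at 243, with the lean expected). I'll nudge 0.5 mm and go down gently.

Call:
{"name": "send_rows", "arguments": {"plan": [[[0,0,0],[0.0002,0.0004,0.001],255],[[0,0,0],[0.0002,0.0004,0.002],255],[[0,0,0],[0.0002,0.0004,0.003],255],[[0,0,0],[0.0002,0.0004,0.004],255],[[0,0,0],[0.0002,0.0004,0.005],255],[[0,0,0],[0.0002,0.0004,0.0055],255],[[0,0,0],[0.0002,0.0004,0.006],255],[[0,0,0],[0.0002,0.0004,0.0065],255],[[0,0,0],[0.0002,0.0004,0.007],255],[[0,0,0],[0.0002,0.0004,0.007],255]]}}

```text
time: 7.95
ee_pos: [499.4, 145.5, 180.9]
tcp_rot: [0.024, 0.711, 0.696, 0.102]
wrist_force: [-1.0, 0.5, -2.7]
opening: 14.8
```

```bash
python3 look.py
```

```text
t 7.95 p [499.4 145.5 180.9] F [-0.95  0.52 -2.68] M [-0.042  0.155 -0.014] op 14.8 q [0.15 0.28 1.92 0.12 0.76 0.1 ]
-z [-0.1772 -0.108   0.9782] yaz -1.8
lugs above face 2.9 off in tool xy [0.12 0.24] F tool [ 0.2  -1.42  2.51] M tool [ 0.152 -0.049  0.023] axis err 0.02
```

Call:
{"name": "send_rows", "arguments": {"plan": [[[0,0,0],[0,0,0.0006],255],[[0,0,0],[0,0,0.0012],255],[[0,0,0],[0,0,0.0018],255],[[0,0,0],[0,0,0.0024],255],[[0,0,0],[0,0,0.003],255],[[0,0,0],[0,0,0.0034],255],[[0,0,0],[0,0,0.0038],255],[[0,0,0],[0,0,0.0042],255],[[0,0,0],[0,0,0.0046],255],[[0,0,0],[0,0,0.005],255]]}}

```text
time: 8.78
ee_pos: [500.3, 146.0, 176.1]
tcp_rot: [0.024, 0.711, 0.696, 0.102]
wrist_force: [-0.3, 0.2, -2.5]
opening: 15.2
```

```bash
python3 look.py
```

```text
t 8.7833 p [500.3 146.  176.1] F [-0.26  0.16 -2.54] M [0.027 0.234 0.049] op 15.2 q [0.15 0.28 1.92 0.12 0.75 0.1 ]
-z [-0.1773 -0.108   0.9782] yaz -1.8
lugs above face -2.05 off in tool xy [0.13 0.27] F tool [-0.13 -0.71  2.46] M tool [ 0.238  0.028 -0.018] axis err 0.02
```

Call:
{"name": "send_rows", "arguments": {"plan": [[[0,0,0],[0,0,0.0004],255],[[0,0,0],[0,0,0.0008],255],[[0,0,0],[0,0,0.0012],255],[[0,0,0],[0,0,0.0016],255],[[0,0,0],[0,0,0.002],255],[[0,0,0],[0,0,0.0024],255],[[0,0,0],[0,0,0.0028],255],[[0,0,0],[0,0,0.0031],255],[[0,0,0],[0,0,0.0034],255],[[0,0,0],[0,0,0.0034],255]]}}

```text
time: 9.62
ee_pos: [501.0, 146.4, 173.0]
tcp_rot: [0.024, 0.711, 0.696, 0.102]
wrist_force: [-2.2, 0.0, 1.9]
opening: 15.1
```

```bash
python3 look.py pics/seat.png
```

```text
t 9.6167 p [501.  146.4 173. ] F [-2.19  0.03  1.93] M [0.033 0.466 0.02 ] op 15.1 q [0.15 0.29 1.92 0.12 0.74 0.1 ]
-z [-0.1777 -0.108   0.9781] yaz -1.8
lugs above face -5.26 off in tool xy [0.15 0.44] F tool [ 0.22 -1.82 -2.28] M tool [0.466 0.021 0.036] axis err 0.02
```

View pics/seat.png

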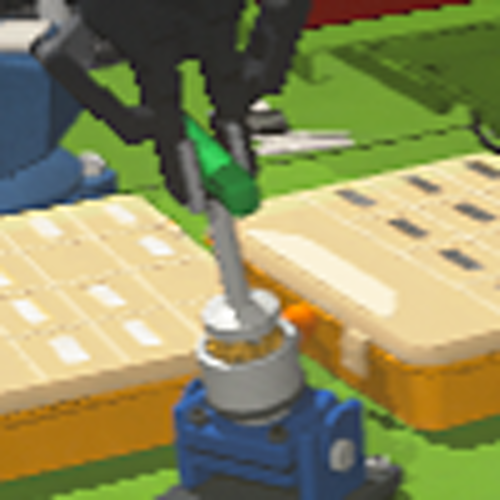

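Contact came where the lugs should bottom out in the slots. In the view the head underside is level with the plug face (crop about (241,338)), with only the plug wall showing. Next I'll turn back CCW (−z) while watching the twist.

Call:
{"name": "send_rows", "arguments": {"plan": [[[0,0,-0.03],[0,-0.0002,0],255],[[0,0,-0.06],[0,-0.0003,0],255],[[0,0,-0.09],[0,-0.0003,0],255],[[0,0,-0.12],[0,-0.0003,0],255],[[0,0,-0.15],[0,-0.0003,0],255],[[0,0,-0.18],[0,-0.0003,0],255],[[0,0,-0.21],[0,-0.0003,0],255],[[0,0,-0.24],[0,-0.0003,0],255],[[0,0,-0.27],[0,-0.0003,0],255],[[0,0,-0.3],[0,-0.0003,0],255]]}}

```text
time: 10.5
ee_pos: [500.7, 146.4, 172.9]
tcp_rot: [0.039, 0.598, 0.794, 0.097]
wrist_force: [-2.6, -0.7, 1.0]
opening: 15.2
```

```bash
python3 look.py
```

```text
t 10.5 p [500.7 146.4 172.9] F [-2.61 -0.69  1.02] M [-0.026  0.482 -0.064] op 15.2 q [ 0.15  0.29  1.92  0.12  0.74 -0.2 ]
-z [-0.1775 -0.108   0.9782] yaz 15.71
lugs above face -5.3 off in tool xy [0.1 0.1] F tool [ 0.13 -2.44 -1.53] M tool [0.466 0.09  0.111] axis err 0.02
```

Call:
{"name": "send_rows", "arguments": {"plan": [[[0,0,-0.03],[0,0,0],255],[[0,0,-0.06],[0,0,0],255],[[0,0,-0.09],[0,0,0],255],[[0,0,-0.12],[0,0,0],255],[[0,0,-0.15],[0,0,0],255],[[0,0,-0.18],[0,0,0],255],[[0,0,-0.21],[0,0,0],255],[[0,0,-0.24],[0,0,0],255],[[0,0,-0.27],[0,0,0],255],[[0,0,-0.3],[0,0,0],255]]}}

```text
time: 11.33
ee_pos: [500.8, 146.4, 173.0]
tcp_rot: [0.053, 0.473, 0.875, 0.09]
wrist_force: [-1.5, 0.9, 2.3]
opening: 14.9
```

```bash
python3 look.py
```

```text
t 11.3333 p [500.8 146.4 173. ] F [-1.53  0.91  2.32] M [ 0.158  0.4   -0.021] op 14.9 q [ 0.15  0.29  1.92  0.12  0.74 -0.5 ]
-z [-0.1779 -0.1082  0.9781] yaz 33.27
lugs above face -5.21 off in tool xy [0.02 0.34] F tool [ 1.59 -0.28 -2.44] M tool [0.249 0.339 0.092] axis err 0.03
```

Call:
{"name": "send_rows", "arguments": {"plan": [[[0,0,-0.04],[0,0,0],255],[[0,0,-0.08],[0,0,0],255],[[0,0,-0.12],[0,0,0],255],[[0,0,-0.16],[0,0,0],255],[[0,0,-0.2],[0,0,0],255],[[0,0,-0.22],[0,0,0.0004],255],[[0,0,-0.22],[0,0,0.0008],255],[[0,0,-0.22],[0,0,0.0012],255],[[0,0,-0.22],[0,0,0.0016],255],[[0,0,-0.22],[0,0,0.002],255]]}}

```text
time: 12.17
ee_pos: [501.2, 146.7, 170.9]
tcp_rot: [0.062, 0.375, 0.921, 0.084]
wrist_force: [-0.8, 0.5, 4.2]
opening: 15.1
```

```bash
python3 look.py
```

```text
t 12.1667 p [501.2 146.7 170.9] F [-0.84  0.48  4.17] M [ 0.263  0.246 -0.011] op 15.1 q [ 0.16  0.29  1.92  0.12  0.74 -0.72]
-z [-0.1779 -0.1081  0.9781] yaz 46.03
lugs above face -7.31 off in tool xy [-0.04  0.31] F tool [ 0.71  0.61 -4.18] M tool [-0.014  0.35   0.085] axis err 0.03
```

Call:
{"name": "send_rows", "arguments": {"plan": [[[0,0,0],[0,0,0.0002],255],[[0,0,0],[0,0,0.0004],255],[[0,0,0],[0,0,0.0006],255],[[0,0,0],[0,0,0.0008],255],[[0,0,0],[0,0,0.001],255],[[0,0,0],[0,0,0.0012],255],[[0,0,0],[0,0,0.0014],255],[[0,0,0],[0,0,0.0016],255],[[0,0,0],[0,0,0.0016],255],[[0,0,0],[0,0,0.0016],255]]}}

```text
time: 13.0
ee_pos: [501.3, 146.8, 169.3]
tcp_rot: [0.062, 0.374, 0.921, 0.084]
wrist_force: [-0.0, 1.7, 4.3]
opening: 15.1
```

```bash
python3 look.py
```

```text
t 13.0 p [501.3 146.8 169.3] F [-0.04  1.66  4.31] M [ 0.394 -0.011 -0.019] op 15.1 q [ 0.16  0.3   1.92  0.12  0.73 -0.72]
-z [-0.1775 -0.108   0.9782] yaz 46.07
lugs above face -8.98 off in tool xy [0.03 0.16] F tool [ 0.97  2.01 -4.04] M tool [-0.287  0.256  0.088] axis err 0.02
```

Call:
{"name": "send_rows", "arguments": {"plan": [[[0,0,0],[0,0,0.0003],255],[[0,0,0],[0,0,0.0006],255],[[0,0,0],[0,0,0.0009],255],[[0,0,0],[0,0,0.0012],255],[[0,0,0],[0,0,0.0015],255],[[0,0,0],[0,0,0.0018],255],[[0,0,0],[0,0,0.0021],255],[[0,0,0],[0,0,0.0023],255],[[0,0,0],[0,0,0.0025],255],[[0,0,0],[0,0,0.0026],255]]}}

```text
time: 13.83
ee_pos: [501.9, 147.1, 166.8]
tcp_rot: [0.062, 0.374, 0.921, 0.084]
wrist_force: [-1.5, 1.0, 6.4]
opening: 15.2
```

```bash
python3 look.py
```

```text
t 13.8333 p [501.9 147.1 166.8] F [-1.5   1.03  6.42] M [ 0.36   0.089 -0.036] op 15.2 q [ 0.16  0.3   1.92  0.12  0.73 -0.72]
-z [-0.1777 -0.108   0.9781] yaz 46.07
lugs above face -11.5 off in tool xy [-0.02  0.21] F tool [ 1.45  1.   -6.43] M tool [-0.192  0.3    0.109] axis err 0.02
```

Call:
{"name": "send_rows", "arguments": {"plan": [[[0,0,0.04],[0,0,0.0002],255],[[0,0,0.08],[0,0,0.0004],255],[[0,0,0.12],[0,0,0.0004],255],[[0,0,0.16],[0,0,0.0004],255],[[0,0,0.2],[0,0,0.0004],255],[[0,0,0.24],[0,0,0.0004],255],[[0,0,0.28],[0,0,0.0004],255],[[0,0,0.32],[0,0,0.0004],255],[[0,0,0.36],[0,0,0.0004],255],[[0,0,0.4],[0,0,0.0004],255]]}}

```text
time: 14.67
ee_pos: [501.8, 147.0, 166.4]
tcp_rot: [0.044, 0.551, 0.828, 0.094]
wrist_force: [-1.0, -0.5, 6.1]
opening: 15.1
```

```bash
python3 look.py
```

```text
t 14.6667 p [501.8 147.  166.4] F [-0.99 -0.48  6.12] M [0.058 0.127 0.178] op 15.1 q [ 0.16  0.3   1.92  0.12  0.73 -0.32]
-z [-0.1775 -0.1076  0.9782] yaz 22.57
lugs above face -11.9 off in tool xy [-0.04  0.04] F tool [ 0.13  0.18 -6.21] M tool [ 0.1    0.137 -0.15 ] axis err 0.04
```

Call:
{"name": "send_rows", "arguments": {"plan": [[[0,0,0.03],[0,0,0.0001],255],[[0,0,0.06],[0,0,0.0001],255],[[0,0,0.09],[0,0,0.0002],255],[[0,0,0.12],[0,0,0.0002],255],[[0,0,0.15],[0,0,0.0003],255],[[0,0,0.18],[0,0,0.0003],255],[[0,0,0.21],[0,0,0.0004],255],[[0,0,0.24],[0,0,0.0004],255],[[0,0,0.27],[0,0,0.0005],255],[[0,0,0.3],[0,0,0.0005],255]]}}

```text
time: 15.5
ee_pos: [501.8, 147.0, 165.8]
tcp_rot: [0.03, 0.668, 0.737, 0.1]
wrist_force: [-1.8, -1.0, 6.0]
opening: 15.0
```

```bash
python3 look.py
```

```text
t 15.5 p [501.8 147.  165.8] F [-1.82 -0.99  5.96] M [-0.076  0.304  0.092] op 15.0 q [ 0.16  0.3   1.92  0.12  0.73 -0.02]
-z [-0.1771 -0.1075  0.9783] yaz 5.11
lugs above face -12.47 off in tool xy [-0.08 -0.13] F tool [-0.25 -0.75 -6.26] M tool [ 0.317 -0.031 -0.071] axis err 0.05
```

Call:
{"name": "send_rows", "arguments": {"plan": [[[0,0,0.03],[0,0,0],255],[[0,0,0.06],[0,0,0],255],[[0,0,0.09],[0,0,0],255],[[0,0,0.12],[0,0,0],255],[[0,0,0.15],[0,0,0.0001],255],[[0,0,0.18],[0,0,0.0001],255],[[0,0,0.21],[0,0,0.0002],255],[[0,0,0.24],[0,0,0.0002],255],[[0,0,0.27],[0,0,0.0002],255],[[0,0,0.3],[0,0,0.0002],255]]}}

```text
time: 16.33
ee_pos: [501.6, 147.0, 165.5]
tcp_rot: [0.014, 0.771, 0.629, 0.103]
wrist_force: [-3.2, -0.1, 7.0]
opening: 15.0
```

```bash
python3 look.py
```

```text
t 16.3333 p [501.6 147.  165.5] F [-3.19 -0.07  6.95] M [-0.123  0.445  0.107] op 15.0 q [0.16 0.3  1.92 0.12 0.73 0.28]
-z [-0.1766 -0.1074  0.9784] yaz -12.21
lugs above face -12.73 off in tool xy [-0.21 -0.34] F tool [ 0.31 -2.01 -7.37] M tool [ 0.424 -0.195 -0.079] axis err 0.07
```

Call:
{"name": "send_rows", "arguments": {"plan": [[[0,0,0.03],[0,0,0],255],[[0,0,0.06],[0,0,0],255],[[0,0,0.09],[0,0,0],255],[[0,0,0.12],[0,0,0],255],[[0,0,0.15],[0,0,0],255],[[0,0,0.18],[0,0,0],255],[[0,0,0.21],[0,0,0],255],[[0,0,0.24],[0,0,0],255],[[0,0,0.27],[0,0,0],255],[[0,0,0.3],[0,0,0],255]]}}

```text
time: 17.17
ee_pos: [501.5, 147.0, 165.4]
tcp_rot: [-0.001, 0.856, 0.506, 0.104]
wrist_force: [-3.2, -1.0, 7.5]
opening: 14.8
```

```bash
python3 look.py
```

```text
t 17.1667 p [501.5 147.  165.4] F [-3.18 -1.02  7.51] M [-0.081  0.588  0.182] op 14.8 q [0.16 0.3  1.92 0.12 0.73 0.58]
-z [-0.1761 -0.1074  0.9785] yaz -29.31
lugs above face -12.76 off in tool xy [-0.41 -0.42] F tool [-1.02 -1.49 -8.02] M tool [ 0.505 -0.338 -0.129] axis err 0.09
```

Call:
{"name": "send_rows", "arguments": {"plan": [[[0,0,0.02],[-0.0002,-0.0002,0],255],[[0,0,0.04],[-0.0003,-0.0004,0],255],[[0,0,0.06],[-0.0003,-0.0004,0],255],[[0,0,0.08],[-0.0003,-0.0004,0],255],[[0,0,0.1],[-0.0003,-0.0004,0],255],[[0,0,0.12],[-0.0003,-0.0004,0],255],[[0,0,0.14],[-0.0003,-0.0004,0],255],[[0,0,0.16],[-0.0003,-0.0004,0],255],[[0,0,0.18],[-0.0003,-0.0004,0],255],[[0,0,0.2],[-0.0003,-0.0004,0],255]]}}

```text
time: 18.0
ee_pos: [501.1, 147.0, 165.4]
tcp_rot: [-0.012, 0.902, 0.419, 0.103]
wrist_force: [-3.9, -1.0, 7.9]
opening: 14.9
```

```bash
python3 look.py
```

```text
t 18.0 p [501.1 147.  165.4] F [-3.89 -1.05  7.93] M [-0.053  0.465  0.201] op 14.9 q [0.16 0.3  1.92 0.12 0.73 0.78]
-z [-0.1765 -0.1075  0.9784] yaz -40.58
lugs above face -12.71 off in tool xy [-0.69 -0.6 ] F tool [-1.68 -1.74 -8.56] M tool [ 0.356 -0.329 -0.156] axis err 0.07
```

Call:
{"name": "send_rows", "arguments": {"plan": [[[0,0,0.02],[-0.0001,-0.0001,0],255],[[0,0,0.04],[-0.0002,-0.0002,0],255],[[0,0,0.06],[-0.0002,-0.0002,0],255],[[0,0,0.08],[-0.0002,-0.0002,0],255],[[0,0,0.1],[-0.0002,-0.0002,0],255],[[0,0,0.12],[-0.0002,-0.0002,0],255],[[0,0,0.14],[-0.0002,-0.0002,0],255],[[0,0,0.16],[-0.0002,-0.0002,0],255],[[0,0,0.18],[-0.0002,-0.0002,0],255],[[0,0,0.2],[-0.0002,-0.0002,0],255]]}}

```text
time: 18.83
ee_pos: [500.8, 147.0, 165.4]
tcp_rot: [-0.022, 0.939, 0.327, 0.102]
wrist_force: [-2.2, 0.4, 6.1]
opening: 14.9
```

```bash
python3 look.py
```

```text
t 18.8333 p [500.8 147.  165.4] F [-2.15  0.41  6.12] M [0.12  0.441 0.234] op 14.9 q [0.16 0.3  1.93 0.12 0.73 0.98]
-z [-0.1765 -0.1076  0.9784] yaz -51.81
lugs above face -12.72 off in tool xy [-1.01 -0.64] F tool [-0.14 -1.5  -6.33] M tool [ 0.409 -0.266 -0.16 ] axis err 0.07
```

Call:
{"name": "send_rows", "arguments": {"plan": [[[0,0,0.02],[0,0,0],255],[[0,0,0.04],[0,0,0],255],[[0,0,0.06],[0,0,0],255],[[0,0,0.08],[0,0,0],255],[[0,0,0.1],[0,0,0],255],[[0,0,0.12],[0,0,0],255],[[0,0,0.14],[0,0,0],255],[[0,0,0.16],[0,0,0],255],[[0,0,0.18],[0,0,0],255],[[0,0,0.2],[0,0,0],255]]}}

```text
time: 19.67
ee_pos: [500.9, 147.0, 165.2]
tcp_rot: [-0.032, 0.967, 0.231, 0.099]
wrist_force: [-2.7, 0.5, 3.8]
opening: 15.0
```

```bash
python3 look.py
```

```text
t 19.6667 p [500.9 147.  165.2] F [-2.71  0.47  3.78] M [0.125 0.536 0.56 ] op 15.0 q [0.16 0.3  1.93 0.12 0.72 1.18]
-z [-0.1765 -0.1077  0.9784] yaz -63.07
lugs above face -12.88 off in tool xy [-1.08 -0.46] F tool [-1.38 -1.71 -4.13] M tool [ 0.461 -0.431 -0.468] axis err 0.07
```

The twist jumped to about 0.47 N·m, which is the hard stop, and the push fell as the thread drew the plug in. I'll relax into the play at once.

Call:
{"name": "send_rows", "arguments": {"plan": [[[0,0,-0.05],[0,0,0],255],[[0,0,-0.1],[0,0,0],255],[[0,0,-0.14],[0,0,0],255],[[0,0,-0.16],[0,0,0],255],[[0,0,-0.16],[0,0,-0.0005],255],[[0,0,-0.16],[0,0,-0.001],255],[[0,0,-0.16],[0,0,-0.0015],255],[[0,0,-0.16],[0,0,-0.002],255],[[0,0,-0.16],[0,0,-0.002],255],[[0,0,-0.16],[0,0,-0.002],255]]}}

```text
time: 20.5
ee_pos: [500.7, 146.9, 167.3]
tcp_rot: [-0.024, 0.946, 0.308, 0.101]
wrist_force: [-0.6, -0.9, -1.9]
opening: 14.9
```

```bash
python3 look.py
```

```text
t 20.5 p [500.7 146.9 167.3] F [-0.56 -0.9  -1.88] M [-0.048  0.149 -0.012] op 14.9 q [0.16 0.3  1.92 0.12 0.73 1.02]
-z [-0.1771 -0.1079  0.9783] yaz -54.05
lugs above face -10.8 off in tool xy [-0.72 -0.53] F tool [-1.35  0.37  1.65] M tool [ 0.046 -0.149  0.019] axis err 0.03
```

Call:
{"name": "send_rows", "arguments": {"plan": [[[0,0,0],[0,0,0.0004],255],[[0,0,0],[0,0,0.0008],255],[[0,0,0],[0,0,0.0012],255],[[0,0,0],[0,0,0.0015],255],[[0,0,0],[0,0,0.0018],255],[[0,0,0],[0,0,0.0021],255],[[0,0,0],[0,0,0.0023],255],[[0,0,0],[0,0,0.0025],255],[[0,0,0],[0,0,0.0025],255],[[0,0,0],[0,0,0.0025],255]]}}

```text
time: 21.33
ee_pos: [501.4, 147.2, 165.3]
tcp_rot: [-0.024, 0.946, 0.308, 0.102]
wrist_force: [-2.7, -1.0, 5.6]
opening: 14.9
```

```bash
python3 look.py
```

```text
t 21.3333 p [501.4 147.2 165.3] F [-2.66 -1.03  5.59] M [-0.103  0.395  0.066] op 14.9 q [0.16 0.3  1.92 0.12 0.72 1.02]
-z [-0.1778 -0.1081  0.9781] yaz -54.04
lugs above face -12.95 off in tool xy [-0.4  -0.41] F tool [-1.53 -0.63 -6.05] M tool [ 0.16  -0.379 -0.04 ] axis err 0.03
```

Call:
{"name": "send_rows", "arguments": {"plan": [[[0,0,0.013],[0,0,-0.0003],255],[[0,0,0.026],[0,0,-0.0003],255],[[0,0,0.039],[0,0,-0.0003],255],[[0,0,0.052],[0,0,-0.0003],255],[[0,0,0.065],[0,0,-0.0003],255],[[0,0,0.078],[0,0,-0.0003],255],[[0,0,0.091],[0,0,-0.0003],255],[[0,0,0.104],[0,0,-0.0003],255],[[0,0,0.117],[0,0,-0.0003],255],[[0,0,0.13],[0,0,-0.0003],255]]}}

```text
time: 22.17
ee_pos: [501.1, 147.2, 165.3]
tcp_rot: [-0.031, 0.964, 0.245, 0.1]
wrist_force: [-1.7, 0.9, 4.7]
opening: 14.7
```

```bash
python3 look.py
```

```text
t 22.1667 p [501.1 147.2 165.3] F [-1.72  0.87  4.73] M [0.41  0.399 0.353] op 14.7 q [0.16 0.3  1.92 0.12 0.72 1.15]
-z [-0.1772 -0.108   0.9782] yaz -61.39
lugs above face -12.91 off in tool xy [-0.7  -0.49] F tool [-0.09 -1.64 -4.84] M tool [ 0.612 -0.158 -0.23 ] axis err 0.02
```

Call:
{"name": "send_rows", "arguments": {"plan": [[[0,0,0.004],[0,0,0],255],[[0,0,0.008],[0,0,0],255],[[0,0,0.012],[0,0,0],255],[[0,0,0.014],[0,0,0],255],[[0,0,0.016],[0,0,0],255],[[0,0,0.018],[0,0,0],255],[[0,0,0.02],[0,0,0],255],[[0,0,0.02],[0,0,0],255],[[0,0,0.02],[0,0,0],255],[[0,0,0.02],[0,0,0],255]]}}

```text
time: 23.0
ee_pos: [501.2, 147.1, 165.2]
tcp_rot: [-0.032, 0.966, 0.236, 0.099]
wrist_force: [-2.9, 1.9, 3.7]
opening: 15.1
```

```bash
python3 look.py
```

```text
t 23.0 p [501.2 147.1 165.2] F [-2.85  1.89  3.71] M [0.419 0.462 0.472] op 15.1 q [0.16 0.3  1.92 0.12 0.72 1.17]
-z [-0.1773 -0.108   0.9782] yaz -62.44
lugs above face -12.93 off in tool xy [-0.72 -0.4 ] F tool [-0.86 -3.04 -3.93] M tool [ 0.67  -0.222 -0.338] axis err 0.02
```

A firm stop at the same angle, about 6 N·m/rad, so the plug is home. I'll back off into the play and lift the key off along the axis.

Call:
{"name": "send_rows", "arguments": {"plan": [[[0,0,-0.05],[0,0,0],255],[[0,0,-0.1],[0,0,0],255],[[0,0,-0.14],[0,0,0],255],[[0,0,-0.14],[0,0,-0.0007],255],[[0,0,-0.14],[0,0,-0.002],255],[[0,0,-0.14],[0,0,-0.004],255],[[0,0,-0.14],[0,0,-0.006],255],[[0,0,-0.14],[0,0,-0.008],255],[[0,0,-0.14],[0,0,-0.01],255],[[0,0,-0.14],[0,0,-0.012],255]]}}

```text
time: 23.83
ee_pos: [499.0, 145.8, 177.2]
tcp_rot: [-0.025, 0.947, 0.303, 0.101]
wrist_force: [0.5, -0.9, -2.0]
opening: 14.6
```

Call:
{"name": "send_rows", "arguments": {"plan": [[[0,0,0],[0,0,-0.003],255],[[0,0,0],[0,0,-0.007],255],[[0,0,0],[0,0,-0.012],255],[[0,0,0],[0,0,-0.018],255],[[0,0,0],[0,0,-0.025],255],[[0,0,0],[0,0,-0.032],255],[[0,0,0],[0,0,-0.038],255],[[0,0,0],[0,0,-0.044],255],[[0,0,0],[0,0,-0.05],255],[[0,0,0],[0,0,-0.05],255]]}}

```text
time: 24.67
ee_pos: [490.5, 140.4, 227.3]
tcp_rot: [-0.024, 0.947, 0.303, 0.102]
wrist_force: [-0.1, 0.4, -2.7]
opening: 15.1
```

```bash
python3 look.py pics/after.png
```

```text
t 24.6667 p [490.5 140.4 227.3] F [-0.14  0.42 -2.68] M [-0.066  0.147  0.006] op 15.1 q [0.15 0.19 1.89 0.11 0.86 1.03]
-z [-0.1791 -0.1082  0.9779] yaz -54.61
lugs above face 50.35 off in tool xy [ 0.1  -0.14] F tool [-0.43 -0.46  2.64] M tool [ 0.033 -0.158 -0.002] axis err 0.1
```

View pics/after.png

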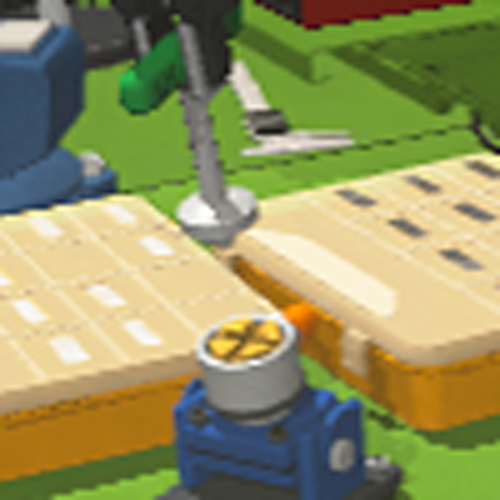

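The plug face now sits level with the rim (crop (245,342)) and the key hangs clear. Next I'll return to the stand.

Run:
```python
from h import *
from station import bot
s=bot.observe();delta(s,(472.2,-60.8,215),tool((0,0,1),-80.7))
d=dict(np.load("side_l.npz"));hsv=cv2.cvtColor(d["img"],cv2.COLOR_RGB2HSV).astype(int);H,Sa=hsv[...,0],hsv[...,1];v,u=np.mgrid[:400,:640]
m=(H>17)&(H<32)&(Sa>110)&(abs(u-269)<9)&(abs(v-158)<8)
print("brass centroid",u[m].mean(),v[m].mean(),m.sum(),u[m].min(),u[m].max(),v[m].min(),v[m].max())
P=np.array([512.5,153.5,107.3])
for k in(6,7.5,8.4): print(k,proj(d,P-k*AX))
```

```text
turn [-0.0325 -0.2095  0.4555] shift [-0.1314  0.1533 -0.0137]
brass centroid 268.6276595744681 157.40425531914894 94 262 276 151 161
6 [[268.49636002 156.83811192]]
7.5 [[268.61693361 157.36639963]]
8.4 [[268.68919192 157.68298488]]
```

Call:
{"name": "send_rows", "arguments": {"plan": [[[-0.004,-0.026,0.057],[-0.01,0.012,-0.012],255],[[-0.008,-0.052,0.114],[-0.025,0.03,-0.014],255],[[-0.012,-0.079,0.171],[-0.042,0.05,-0.014],255],[[-0.016,-0.105,0.228],[-0.06,0.07,-0.014],255],[[-0.02,-0.131,0.285],[-0.078,0.091,-0.014],255],[[-0.024,-0.157,0.342],[-0.096,0.112,-0.014],255],[[-0.028,-0.183,0.4],[-0.114,0.133,-0.014],255],[[-0.0325,-0.2095,0.4555],[-0.126,0.147,-0.0137],255],[[-0.0325,-0.2095,0.4555],[-0.1314,0.1533,-0.0137],255],[[-0.0325,-0.2095,0.4555],[-0.1314,0.1533,-0.0137],255]]}}

```text
time: 25.55
ee_pos: [471.9, -61.7, 213.9]
tcp_rot: [-0.0, 0.997, 0.081, -0.001]
wrist_force: [-0.3, 0.4, -2.4]
opening: 15.4
```

Call:
{"name": "send_rows", "arguments": {"plan": [[[0,0,0],[0,0,0.01],255],[[0,0,0],[0,0,0.025],255],[[0,0,0],[0,0,0.04],255],[[0,0,0],[0,0,0.055],255],[[0,0,0],[0,0,0.07],255],[[0,0,0],[0,0,0.08],255],[[0,0,0],[0,0,0.085],255],[[0,0,0],[0,0,0.085],255],[[0,0,0],[0,0,0.085],255],[[0,0,0],[0,0,0.085],255]]}}

```text
time: 26.38
ee_pos: [472.4, -60.7, 130.1]
tcp_rot: [0.0, 0.997, 0.081, 0.0]
wrist_force: [0.3, 0.5, -2.6]
opening: 15.6
```

Run:
```python
from h import *
from station import bot
s=bot.observe();st(s);delta(s,(472.2,-60.8,87),tool((0,0,1),-80.7))
d=bot.get_image("side");np.savez("side5.npz",**d)
cv2.imwrite("pics/back.png",cv2.resize(d["img"][140:260,240:360,::-1],None,fx=5,fy=5,interpolation=cv2.INTER_CUBIC))
for q in ((472.2,-60.8,s["ee_pos"][2]+18.7-85.5),(472.2,-60.8,s["ee_pos"][2]+18.7-99),(471.5,-61.5,26)): print(((proj(d,q)-[240,140])*5).round(0))
```

```text
t 26.3833 p [472.4 -60.7 130.1] F [ 0.29  0.51 -2.63] M [-0.028 -0.064 -0.058] op 15.6 q [-0.23  0.36  1.93 -0.    0.85  1.18]
-z [-2.e-04  4.e-04  1.e+00] yaz -80.68
turn [ 0.0004 -0.0001  0.0004] shift [-0.0002  0.0001  0.0431]
[[268. 363.]]
[[270. 392.]]
[[272. 444.]]
```

View pics/back.png

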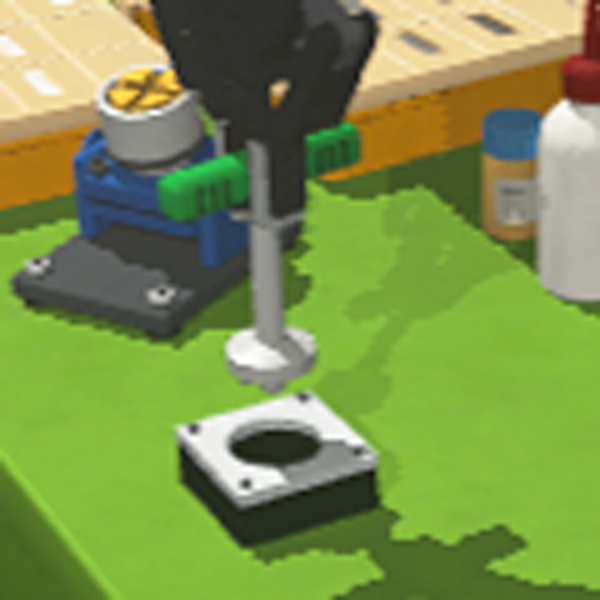

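The key hangs upright with its head at crop (271,355), directly over the hole at (276,445), matching the predicted vertical line. I'll lower it.

Call:
{"name": "send_rows", "arguments": {"plan": [[[0,0,0],[0,0,0.008],255],[[0,0,0],[0,0,0.016],255],[[0,0,0],[0,0,0.022],255],[[0,0,0],[0,0,0.027],255],[[0,0,0],[0,0,0.031],255],[[0,0,0],[0,0,0.034],255],[[0,0,0],[0,0,0.036],255],[[0,0,0],[0,0,0.037],255],[[0,0,0],[0,0,0.038],255],[[0,0,0],[0,0,0.038],255]]}}

```text
time: 27.27
ee_pos: [471.9, -60.8, 91.4]
tcp_rot: [0.0, 0.997, 0.081, -0.001]
wrist_force: [-0.2, 0.1, -2.1]
opening: 14.9
```

Call:
{"name": "send_rows", "arguments": {"plan": [[[0,0,0],[0,0,0.0006],255],[[0,0,0],[0,0,0.0012],255],[[0,0,0],[0,0,0.0018],255],[[0,0,0],[0,0,0.0024],255],[[0,0,0],[0,0,0.003],255],[[0,0,0],[0,0,0.0034],255],[[0,0,0],[0,0,0.0038],255],[[0,0,0],[0,0,0.0041],255],[[0,0,0],[0,0,0.0044],255],[[0,0,0],[0,0,0.0044],255]]}}

```text
time: 28.1
ee_pos: [471.9, -60.8, 87.1]
tcp_rot: [0.0, 0.997, 0.081, -0.0]
wrist_force: [0.8, -0.6, -0.5]
opening: 15.1
```

```bash
python3 -c "
from h import *
from station import bot
st(bot.observe())"
```

```text
t 28.1 p [471.9 -60.8  87.1] F [ 0.77 -0.59 -0.54] M [-0.042  0.036 -0.022] op 15.1 q [-0.23  0.44  1.96 -0.    0.75  1.18]
-z [1.e-03 2.e-04 1.e+00] yaz -80.7
```

Call:
{"name": "send_rows", "arguments": {"plan": [[[0,0,0],[0,0,0.0002],255],[[0,0,0],[0,0,0.0002],235],[[0,0,0],[0,0,0.0002],220],[[0,0,0],[0,0,0.0002],200],[[0,0,0],[0,0,0.0002],180],[[0,0,0],[0,0,0.0002],140],[[0,0,0],[0,0,0.0002],100],[[0,0,0],[0,0,0.0002],60],[[0,0,0],[0,0,0.0002],30],[[0,0,0],[0,0,0.0002],0]]}}

```text
time: 28.93
ee_pos: [471.9, -60.8, 86.8]
tcp_rot: [0.0, 0.997, 0.081, -0.001]
wrist_force: [-0.3, 0.1, 1.0]
opening: 83.4
```

Call:
{"name": "send_rows", "arguments": {"plan": [[[0,0,0],[0,0,0],0],[[0,0,0],[0,0,-0.005],0],[[0,0,0],[0,0,-0.015],0],[[0,0,0],[0,0,-0.03],0],[[0,0,0],[0,0,-0.05],0],[[0,0,0],[0,0,-0.075],0],[[0,0,0],[0,0,-0.1],0],[[0,0,0],[0,0,-0.12],0],[[0,0,0],[0,0,-0.14],0],[[0,0,0],[0,0,-0.15],0]]}}

```text
time: 29.77
ee_pos: [472.7, -60.9, 240.0]
tcp_rot: [0.001, 0.997, 0.081, 0.001]
wrist_force: [0.3, 0.1, 1.5]
opening: 85.4
```

Call:
{"name": "send_rows", "arguments": {"plan": [[[0,0,0],[-0.03,0.0,0],0],[[0,0,0],[-0.06,0.02,0],0],[[0,0,0],[-0.09,0.05,0],0],[[0,0,0],[-0.11,0.08,0],0],[[0,0,0],[-0.13,0.11,0],0],[[0,0,0],[-0.14,0.14,0],0],[[0,0,0],[-0.15,0.17,0],0],[[0,0,0],[-0.15,0.19,0],0],[[0,0,0],[-0.15,0.2,0],0],[[0,0,0],[-0.15,0.2,0],0]]}}

```text
time: 30.6
ee_pos: [356.4, -283.5, 236.9]
tcp_rot: [0.0, 0.997, 0.08, -0.001]
wrist_force: [0.4, 0.1, -1.6]
opening: 85.8
```

Run:
```python
from h import *
from station import bot
st(bot.observe())
t=bot.get_image("top");d=bot.get_image("side");np.savez("topf.npz",**t)
a=cv2.resize(t["img"][120:280,190:410,::-1],(660,480),interpolation=2)
cv2.imwrite("pics/final.png",a)
T=dict(np.load("top0.npz"))
for n,i in(("first",T),("now",t)):
    X=cloud(i);hsv=cv2.cvtColor(i["img"],cv2.COLOR_RGB2HSV).astype(int)
    m=np.zeros((400,640),bool);m[200:225,222:246]=1
    b=m&(hsv[...,0]>17)&(hsv[...,0]<32)&(hsv[...,1]>110)&(X[...,2]>75)
    print(n,"brass z med/mean",np.median(X[b][:,2]),X[b][:,2].mean(),b.sum())
    k=np.zeros((400,640),bool);k[195:262,305:355]=1
    k&=(hsv[...,0]>60)&(hsv[...,0]<85)&(hsv[...,1]>120)&(X[...,2]>80);print("bar",X[k].mean(0),cv2.minAreaRect(X[k][:,:2].astype(np.float32)))
```

```text
t 30.6 p [ 356.4 -283.5  236.9] F [ 0.44  0.12 -1.6 ] M [ 0.012 -0.028 -0.083] op 85.8 q [-0.77  0.17  1.88 -0.    1.09  0.64]
-z [1.2e-03 1.0e-04 1.0e+00] yaz -80.8
first brass z med/mean 104.3059096638771 103.6129698567557 166
bar [472.58915466 -59.81925724 113.85755336] ((472.2142333984375, -59.822425842285156), (85.59657287597656, 12.683043479919434), 9.1304349899292)
now brass z med/mean 96.71839981870343 95.95699171979321 167
bar [472.09135399 -60.07247385 113.87347499] ((472.02288818359375, -60.14862060546875), (85.18863677978516, 13.28148078918457), 9.145428657531738)
```

View pics/final.png

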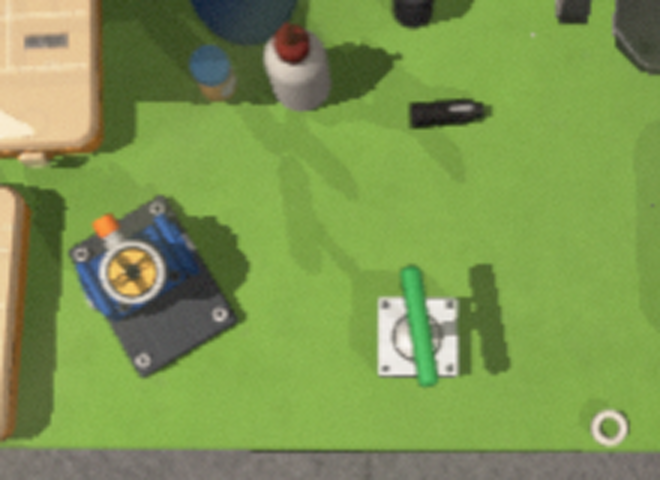

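Everything is in place: the key is upright in the stand at (418,335), the ring, bottle, vial and connector haven't moved, and the plug is down. The depth change reads about 7.8 mm where 8.4 is expected, so I'll average the depth to check it's really home.

Run:
```python
from h import *
from station import bot
P=np.array([512.,153.9,107.3])
acc={"top":[],"side":[]}
for n in acc:
    for k in range(12):
        d=bot.get_image(n);X=cloud(d);hsv=cv2.cvtColor(d["img"],cv2.COLOR_RGB2HSV).astype(int)
        e=X-(P-9.5*AX);h=e@AX;r=np.linalg.norm(e-h[...,None]*AX,axis=-1)
        near=np.abs(h)<14
        f=near&(r<14)&(hsv[...,0]>17)&(hsv[...,0]<32)&(hsv[...,1]>130)&(hsv[...,2]>150)
        g=near&(r>19)&(r<23.5)&(hsv[...,1]<60)&(h>-4)&(h<6)
        acc[n].append((np.median(h[f]),np.median(h[g]),f.sum(),g.sum()))
    a=np.array(acc[n]);print(n,"face,rim height along axis",a.mean(0).round(2),a.std(0).round(2))
i=dict(np.load("top0.npz"));X=cloud(i);e=X-(P-9.5*AX);h=e@AX;r=np.linalg.norm(e-h[...,None]*AX,axis=-1);hsv=cv2.cvtColor(i["img"],cv2.COLOR_RGB2HSV).astype(int)
f=(abs(h)<18)&(r<14)&(hsv[...,0]>17)&(hsv[...,0]<32)&(hsv[...,1]>130)&(hsv[...,2]>150);g=(r>19)&(r<23.5)&(hsv[...,1]<60)&(h>-4)&(h<6)
print("first top",np.median(h[f]),np.median(h[g]));print(bot.observe()["time"])
```

```text
top face,rim height along axis [-0.14 -0.69 75.75 99.67] [0.2  0.27 1.09 2.13]
side face,rim height along axis [ 2.58  0.24  4.92 21.67] [0.48 0.29 0.28 2.13]
first top 7.362544649105958 -0.678378674679027
31.9
```

The averaged depth puts the face 0.5 mm above the rim from the top camera, where home is about 1 mm. With the firm stop felt twice and the thread holding when I lifted off, the plug is home. I'll hand in.

```bash
python3 -c "
from station import bot
print(bot.job_done())"
```

```text
the job is handed in; nothing more can be done
None
```

The plug is screwed down and held by its thread, and the key is back in its stand. I handed the job in at about 32 s of the 72 s allowed. One limit was broken: the twist went over 0.3 N·m at the stop.

**What I did**
- I set the key on the 12° axis, and the lugs dropped straight into the slots.
- I turned the plug back about 0.8 rad and pressed it in. The push followed the spring, and no crest stopped it.
- I turned it clockwise about 1.9 rad of key travel to a firm stop. I then backed off into the play, lifted the key off along the axis, stood it back in its stand and released it.

**Last checks**
- **Stop:** a second try hit it at the same angle, about 5–6 N·m/rad.
- **Thread:** when I lifted the key 2 mm, the force fell to its free value, so the plug did not follow.
- **Key:** the bar is within 0.5 mm and 0.1° of where it stood at first.
- **Other things:** the vial, oil bottle, connector and spacer ring look untouched in the last top view.

**What failed or disagreed**
- **Twist:** it read about 0.47 N·m on first reaching the stop and 0.34 on the second try, against the 0.3 limit. The highest push I read was about 11 N, under the 20 N limit.
- **Depth:** the plug's travel measured 7.5–7.8 mm by arm position and depth images, not the expected 8.4 mm. The averaged top depth puts the face 0.5 mm above the rim, which fits home (about 1 mm). The side view read 2.3 mm, but from very few pixels. I took the firm stop as deciding it.

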